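Unlock the soap tray from the wash tub and hold it up level

TASK

The round soap tray is twist-locked under the three hooks on the wash tub's rim: take it by its handle, turn it until its three notches face the hooks, then lift it straight up and finish while still holding it level and still above the middle of the tub, its underside at least 8 cm above the tub's rim. Keep the tray level all the way so that the bar of soap stays in it, and do not disturb the jar, dipper, brush and tin on the bench. Do not put the tray down or let go of it: the job ends holding.

Things in the scene. Friction and masses are not known exactly. Their poses are not given: they have to be found in the camera images.
- tub: Round grey plastic wash tub, fixed, 236 mm across, 100 mm high to the top of its flat rim ledge (171 mm inside diameter). Three hooks on the ledge, 120 degrees apart, 16 mm wide, point inwards to 88 mm from the axis, undersides 9 mm and tops 14 mm above the ledge. Origin: centre of its underside on the bench, z up; x points at hook 0.
- tub_hook0 (a point): Point on top of hook 0, 95 mm from the tub's axis along its +x, 114 mm above the bench.
- tub_hook1 (a point): The same point on hook 1, 120 degrees anticlockwise (from above) from hook 0.
- tub_hook2 (a point): The same point on hook 2, 240 degrees anticlockwise from hook 0.
- tray: Round cream plastic soap tray, loose, about 0.3 kg, seated in the tub's mouth. Well 164 mm across, 31 mm deep outside, 5 mm floor. A 5 mm flange, 200 mm across, lies on the tub's ledge, caught below the hooks (4 mm free above, 3 mm play sideways). Turns freely either way, no stops. Origin: centre of its underside, 74 mm above the bench when seated; z up, x points at notch 0 and runs along the handle bar.
- tray_handle (a point): Centre of the handle bar, on the tray's axis 80 mm above its underside. The straight bar lies along the tray's x axis, 120 mm long, 14 mm wide and 14 mm high, on two end posts (110 mm apart) that rise from the tray floor; free space below it.
- tray_notch0 (a point): Middle of notch 0, 95 mm from the tray's axis along its +x, 31 mm above the underside. Three notches 34 mm wide, 120 degrees apart, are cut through the flange. The tray lifts out when they face the hooks within about 4 degrees, any notch to any hook; it starts 20 to 60 degrees from the nearest such position.
- soap: Bar of soap, tan, 60 x 34 x 22 mm, about 90 g, lying loose on the tray floor beside the handle, centre 38 mm to the tray's +y. Origin: centre of its underside; x along its length.
- jar: Glass jar with metal cap, 76 mm across, 130 mm high, standing loose on the bench; leave alone. Origin: centre of its underside.
- dipper: Pink plastic dipper, cup 120 mm across and 75 mm high, flat handle reaching 172 mm along its -x; leave alone. Origin: centre of the cup's underside.
- brush: Scrub brush, wooden back over green bristles, 150 x 55 x 38 mm, long side along its x; leave alone. Origin: centre of its underside.
- tin: Closed metal tin with hinged lid, 104 x 134 x 73 mm; leave alone. Origin: centre of its underside.
Not all that is in view belongs to the job. What is shaped like the tray but red or turquoise is not meant.

How it is judged (in metres and radians):
On the way, in this order (a step that is already met when the one before it is completed fails the run):
1. the tray is turned so that its notches face the hooks ((horizontal distance between tray_notch0 and tub_hook0 below 0.012 m or horizontal distance between tray_notch0 and tub_hook1 below 0.012 m or horizontal distance between tray_notch0 and tub_hook2 below 0.012 m)), for 0.1 s.
2. the tray is lifted clear of the tub by the gripper, level and still, soap in it (z of tray in the frame of tub above 0.175 m and horizontal distance between tray and tub below 0.05 m and angle between tray's own z axis and vertical below 0.1 rad and linear speed of tray below 0.03 m/s and angular speed of tray below 0.2 rad/s and contact force between the fingers and tray above 1 N and contact force between tray and tub below 0.1 N and horizontal distance between soap and tray below 0.07 m and z of soap in the frame of tray between -0.002 and 0.03 m), for 0.5 s.
At the end, for the whole second after the job is handed in: The gripper holds the tray, its underside more than 75 mm above the tub's rim ledge, its centre within 50 mm of the tub's axis, within 0.10 rad of level, slower than 0.03 m/s and 0.2 rad/s, not touching the tub, the soap lying in the tray, jar, dipper, brush and tin within 20 mm of where they stood (all of step 2 and distance of each of jar, dipper, brush, tin from where it was at the start of the episode below 0.02 m); the arm keeps its last pose, push and grip.
It fails at once if the tray is tipped by more than 0.26 rad (15 degrees) (angle between tray's own z axis and vertical above 0.26 rad).
It fails at once if the soap falls out of the tray (horizontal distance between soap and tray above 0.1 m).
It fails at once if a bystander is moved by more than 20 mm (distance of any of jar, dipper, brush, tin from where it was at the start of the episode above 0.02 m).
It also fails if it takes over 40 s, if anything falls off the work surface, if the arm or the gripper's body presses on something with over 40 N, if the wrist force passes 120 N, or if a joint passes its speed limit or range.

ROBOT

A 6-joint arm with a two-finger parallel gripper is mounted at the origin on the work surface. World frame = base frame: x ahead of the robot, y to its left, z up, the work surface at z = 0. Lengths are in m, angles in degrees, forces in N, time in s.
With the tool pointing down it reaches from about 0.3 to 0.75 m from the base axis. Payload 8.5 kg.
Tool frame: the origin (TCP) lies between the finger pads; the fingertips stand 19 mm ahead of it and the grasp point (between the pads) is the TCP; z points along the fingers, y is the line along which they close (so a half turn about z gives the same grasp; the last joint's range is limited). The gripper opens to 85 mm and grips with 20 to 120 N. Pads are 22 mm wide; open, the fingers measure 114 mm over their backs; the gripper's body (76 mm by 85 mm) begins 54 mm behind the grasp point. The pads swing forward as they close: fully open they stand 13 mm farther back than shut.
Start: joints at [-78.799, 21.807, 74.336, -0, 83.858, -12.336], TCP at [0.22, -0.504, 0.25] pointing down, gripper open.
Joint ranges: [-178.18, 178.18], [-50.72, 133.34], [12.68, 142.11], [-81.47, 261.47], [9.98, 163.14], [-165.26, 165.26]. Speed limits (degrees/s): [136.94, 136.94, 180, 180, 180, 180].

INTERFACE

Orientations are given as a 3x3 rotation matrix whose columns are the frame's x, y, z axes.
In Python, from rig import env, optics gives the robot as it stands.
- The arm moves only by the tool arm_command, never from a script. Its argument "commands" is one flat list of numbers, 7 for each row, row after row: the closure, from -1 (fully open) to 1 (shut), so that 0 is half open, then the shift along the tool's x, y, z as a fraction of full scale, then the turn, a rotation vector about the tool's x, y, z as a fraction of full scale. A call has 1 to 12 rows; each row is the pose to reach, as a shift and turn from the pose commanded when the call began, along the tool's axes at that moment; what a row does not reach only later rows make up. Full scale, the value 1, is 500 mm for a shift and 120 degrees for a turn. A row lasts 1/12 s, in which the tool goes at most 41.7 mm and 7.16 degrees, less where a joint would pass 70% of its speed; a pose out of reach is approached as far as the arm can. A call with a number of a shift or a turn outside -1 to 1 is refused whole. A call with a gripper value outside its range is refused whole. The fingers move at their own pace and stop on an object; "newtons" is the grip in N (left out, the last holds). Time passes only in rows, so rows that repeat a pose let the fingers close. It gives the time, the measured TCP pose, the force, the opening and the grip force at its end, in the units of the state.
- env.observe(): the state, without advancing time (a new reading comes with each control period).
- optics.get_image(name): name is "scene" or "top" or "wrist"; returns a dict with "image" (480x640x3 uint8, red, green, blue), "intrinsics" (3x3 intrinsics, pixels), "k1" (the pictures are not rectified: a ray, as slopes to the right and down, at radius r is drawn at 1 + k1 r^2 times it, then the intrinsics apply), "origin" and "orientation" of the camera in the world; the wrist camera has in their place "tool_from_camera" (4x4, takes a point from camera to tool coordinates, whose origin is the TCP and whose axes are the flange's). Camera axes: x right, y down, z forward; pixel columns grow to the right and rows downward; lengths in m; the calibration is good to about 2 mm. A picture is of the moment at which its call begins: read the wrist's pose just before it. There is no depth.
- env.close_job(): hands the job in; it is judged then, once.
The state is a dict: "time_s": time; "q": joint angles; "qvel": joint speeds; "joint_efforts": joint torques, N m; "position": TCP position; "tool_rot": TCP orientation; "ft_force": force on the tool from outside, world axes, zero at the start; "wrist_torque": the same for the moment, N m; "grip_width": finger opening in m; "gripper_force": force on a finger pad.
Only numpy, scipy, OpenCV 4.12 (cv2) and the standard library are available. Lean on these libraries where they do the work, as an engineer would, in place of code of your own. Each camera call takes 0.05 s, during which the arm holds its last target. There are 200 camera calls.

## Working session

There is one attempt and no reset: what is moved stays moved. The work goes in short steps, Python scripts to look and compute and a tool call to move; the robot and the scene stay as the last step left them, time stands still between calls to the robot, and variables do not carry over. Pictures are saved under pics/ and viewed, at most 10 in all, crops included, and the job is handed in when it is done.

Besides the shell and the picture viewer there is one more tool, called as name(argument=value, ...), one argument or row to a line, values as JSON. arm_command: Moves the arm, as the interface text tells. Shift numbers are shares of 500 mm and turn numbers shares of 120 degrees, none past 1 either way. Its arguments: {"type":"object","properties":{"commands":{"type":"array","items":{"type":"number"}},"newtons":{"type":"number"}},"required":["commands"]}

```bash
mkdir -p pics
cat > h.py <<'E'
import numpy as np, cv2, json
from rig import env, optics
def cast(d,px,z,R=None,o=None):
    K=np.array(d["intrinsics"]); R=np.array(d["orientation"]) if R is None else R
    o=np.array(d["origin"]) if o is None else o
    D=np.array([d["k1"],0,0,0,0],float)
    p=cv2.undistortPoints(np.array(px,float).reshape(-1,1,2),K,D)[:,0]
    r=np.c_[p,np.ones(len(p))]@R.T
    return o+r*((z-o[2])/r[:,2])[:,None]
E
python3 - <<'E'
from h import *
s=env.observe();print(s["position"],s["time_s"])
for n in("scene","top"):
    d=optics.get_image(n);cv2.imwrite(f"pics/{n}0.png",d["image"][:,:,::-1]);print(n,d["k1"],d["origin"],d["orientation"],d["intrinsics"])
E
```

```text
[ 0.21959808 -0.50396405  0.24971285] 0.0
scene -0.0426456594790496 [1.15450124 0.51306048 1.17073701] [[-0.71354512  0.54643187 -0.43848098]
 [ 0.70060661  0.55824691 -0.44442184]
 [ 0.0019344  -0.6243177  -0.78116814]] [[623.28402061   0.         323.0518369 ]
 [  0.         623.28402061 229.10496512]
 [  0.           0.           1.        ]]
top 0.0069490616952452 [ 0.39213379 -0.09241671  1.39658755] [[-0.02909139 -0.99177471  0.12464598]
 [-0.9994315   0.03098591  0.01328711]
 [-0.01704008 -0.12418857 -0.99211231]] [[509.15241344   0.         328.95395244]
 [  0.         509.15241344 243.60599204]
 [  0.           0.           1.        ]]
```

View pics/top0.png

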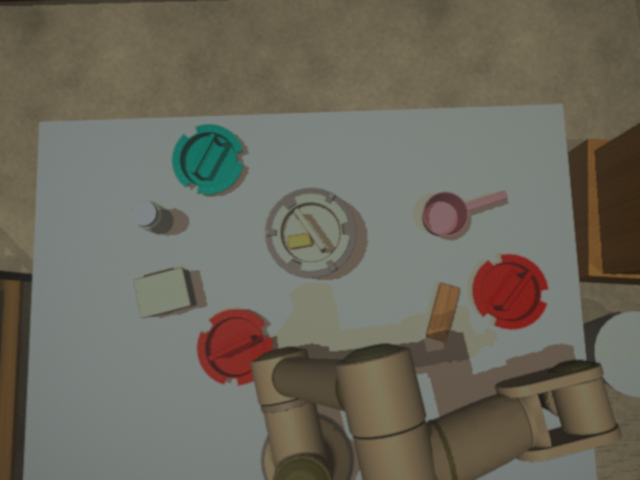

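View pics/scene0.png

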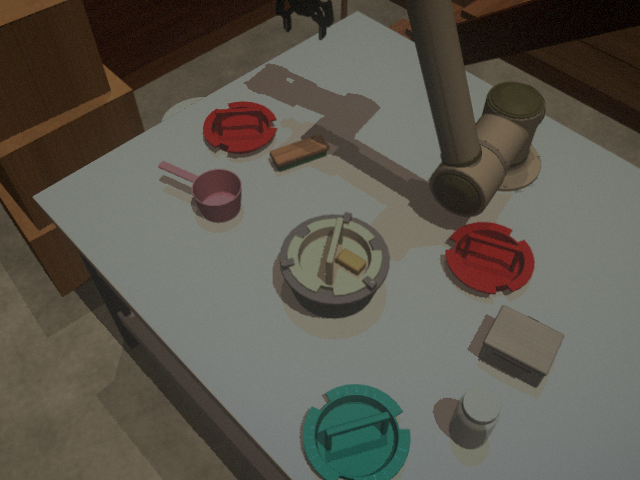

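Candidates in the top view are the red trays at (235,346) and (510,291), the turquoise tray at (208,159), and the cream tray in the grey tub at (311,233) with the tan soap. I choose the cream one and will check it in a close crop.

Run:
```python
from h import *
i=cv2.imread("pics/top0.png")[180:285,255:370]
cv2.imwrite("pics/crop.png",cv2.convertScaleAbs(cv2.resize(i,None,fx=5,fy=5,interpolation=cv2.INTER_CUBIC),alpha=1.5))
```

```text
(no output)
```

View pics/crop.png

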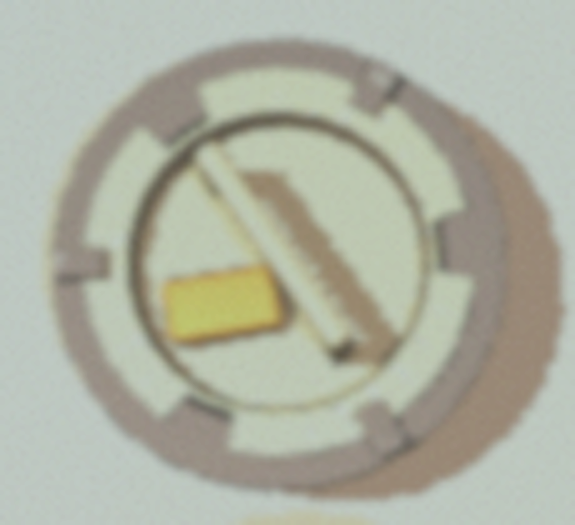

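The crop shows the cream tray in the tub, with its bar running from crop (207,150) to (345,345). The hooks are near (378,85), (80,265) and (390,430). The notches are near (180,125), (458,245) and (205,410).

Run:
```python
from h import *
d=optics.get_image("top")
c=lambda L:np.array(L)/5+[254.6,179.6]
H=cast(d,c([(380,85),(80,266),(393,430)]),.114); N=cast(d,c([(180,125),(458,245),(205,410)]),.105)
B=cast(d,c([(207,150),(345,345)]),.161)
an=lambda v:np.degrees(np.arctan2(v[:,1],v[:,0]))
for P in(H,N): print(P.mean(0),an(P-P.mean(0)),np.linalg.norm(P-P.mean(0),axis=1))
print(B,B.mean(0),an(B[:1]-B[1:]))
s=env.observe();print(s["tool_rot"],s["position"])
```

```text
[ 0.58581634 -0.03153082  0.114     ] [ -30.05775008   90.07028284 -149.27191171] [0.10277096 0.1042731  0.10332983]
[ 0.58724325 -0.0294133   0.105     ] [ 35.08017651 -87.13791411 152.00077251] [0.08776919 0.09116615 0.08650271]
[[ 0.63450079  0.00301408  0.161     ]
 [ 0.53548503 -0.06243313  0.161     ]] [ 0.58499291 -0.02970953  0.161     ] [33.46381397]
[[ 9.16803002e-01  3.99339749e-01 -1.39957103e-04]
 [ 3.99339668e-01 -9.16802449e-01  1.04845026e-03]
 [ 2.90374849e-04 -1.01711277e-03 -9.99999441e-01]] [ 0.21960709 -0.50405787  0.24987235]
```

arm_command(
  commands=[-1, 0.84, -0.463, 0, 0, 0, -0.083, -1, 0.84, -0.463, 0, 0, 0, -0.083, -1, 0.84, -0.463, 0, 0, 0, -0.083, -1, 0.84, -0.463, 0, 0, 0, -0.083, -1, 0.84, -0.463, 0, 0, 0, -0.083, -1, 0.84, -0.463, 0, 0, 0, -0.083, -1, 0.84, -0.463, 0, 0, 0, -0.083, -1, 0.84, -0.463, 0, 0, 0, -0.083, -1, 0.84, -0.463, 0, 0, 0, -0.083, -1, 0.84, -0.463, 0, 0, 0, -0.083, -1, 0.84, -0.463, 0, 0, 0, -0.083, -1, 0.84, -0.463, 0, 0, 0, -0.083],
)

```text
time_s: 1.15
position: [0.5139, -0.1207, 0.2501]
tool_rot: [[0.832, 0.554, 0.0], [0.554, -0.832, 0.001], [0.001, -0.001, -1.0]]
ft_force: [-0.7, -0.7, 0.3]
grip_width: 0.0854
gripper_force: 0.0
```

arm_command(
  commands=[-1, 0.22, -0.072, 0, 0, 0, 0, -1, 0.22, -0.072, 0, 0, 0, 0, -1, 0.22, -0.072, 0, 0, 0, 0, -1, 0.22, -0.072, 0, 0, 0, 0, -1, 0.22, -0.072, 0, 0, 0, 0, -1, 0.22, -0.072, 0, 0, 0, 0],
)

```text
time_s: 1.65
position: [0.5837, -0.0339, 0.25]
tool_rot: [[0.834, 0.552, -0.001], [0.552, -0.834, -0.0], [-0.001, -0.0, -1.0]]
ft_force: [-0.3, -0.0, -0.1]
grip_width: 0.0857
gripper_force: 0.0
```

Run:
```python
from h import *
s=env.observe();print(s["position"],s["tool_rot"])
d=optics.get_image("wrist");print(d["tool_from_camera"],d["k1"]);cv2.imwrite("pics/w1.png",d["image"][:,:,::-1])
```

```text
[ 0.58374138 -0.03385425  0.24997536] [[ 8.33874145e-01  5.51953822e-01 -9.42795358e-04]
 [ 5.51954009e-01 -8.33874551e-01 -7.15766365e-05]
 [-8.25680054e-04 -4.60693771e-04 -9.99999553e-01]]
[[-5.59963184e-05 -9.62605478e-01 -2.70907162e-01  6.94048715e-02]
 [ 9.99999939e-01 -1.47265658e-04  3.16574923e-04 -1.06028258e-03]
 [-3.44632077e-04 -2.70907128e-01  9.62605428e-01 -1.23327374e-01]
 [ 0.00000000e+00  0.00000000e+00  0.00000000e+00  1.00000000e+00]] -0.034650284793936774
```

View pics/w1.png

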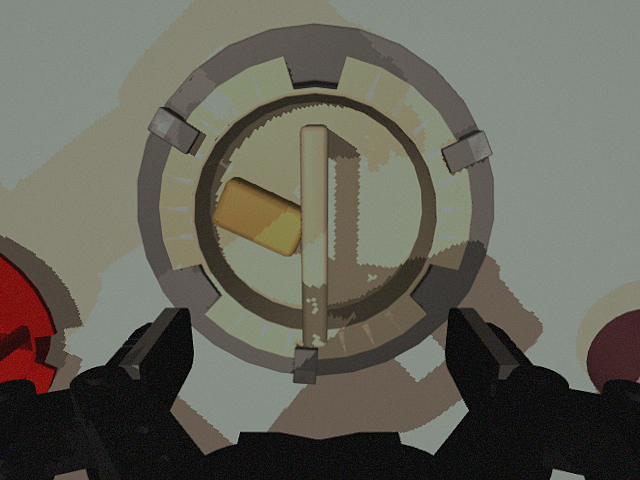

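The wrist view shows the bar upright from (314,127) to (315,343), nearly along tool x. The hooks are at (175,130), (467,151) and (305,360), and the top notch is at (316,72).

Run:
```python
from h import *
s=env.observe();d=optics.get_image("wrist");T=np.array(d["tool_from_camera"]);W=np.array(s["tool_rot"])
R=W@T[:3,:3];o=W@T[:3,3]+s["position"]
an=lambda v:np.degrees(np.arctan2(v[:,1],v[:,0]))
B=cast(d,[(314,127),(315,343)],.161,R,o);H=cast(d,[(174,129),(467,150),(305,359)],.114,R,o);N=cast(d,[(316,72),(197,290),(437,290)],.105,R,o)
for P in(B,H,N): print(P.mean(0),an(P-P.mean(0)),np.linalg.norm(P-P.mean(0),axis=1))
c=B.mean(0); print("tool shift mm",W.T@(c-[0,0,.007]-s["position"])*1000,"heading",an(W[:,:1].T))
```

```text
[ 0.58864946 -0.02708119  0.161     ] [  33.54006017 -146.45993983] [0.05781787 0.05781787]
[ 0.58974095 -0.02646757  0.114     ] [  90.02868976  -31.29546845 -150.85189166] [0.09973436 0.10016282 0.09794224]
[ 0.58621101 -0.02969775  0.105     ] [ 33.6176866  153.04466115 -86.07512488] [0.09188538 0.09300433 0.09324939]
tool shift mm [ 8.26876419 -3.21501458 96.18907835] heading [33.44447803]
```

arm_command(
  commands=[-1, 0.012, -0.006, 0.04, 0, 0, 0, -1, 0.012, -0.006, 0.08, 0, 0, 0, -1, 0.012, -0.006, 0.11, 0, 0, 0, -1, 0.012, -0.006, 0.14, 0, 0, 0, -1, 0.012, -0.006, 0.16, 0, 0, 0, -1, 0.012, -0.006, 0.18, 0, 0, 0, -1, 0.012, -0.006, 0.19, 0, 0, 0, -1, 0.012, -0.006, 0.192, 0, 0, 0, -1, 0.012, -0.006, 0.192, 0, 0, 0, -1, 0.012, -0.006, 0.192, 0, 0, 0],
)

```text
time_s: 2.58
position: [0.5877, -0.0279, 0.155]
tool_rot: [[0.834, 0.552, 0.001], [0.552, -0.834, -0.0], [0.001, 0.001, -1.0]]
ft_force: [-0.4, 0.8, 0.3]
grip_width: 0.0855
gripper_force: 0.0
```

arm_command(
  commands=[0.4, 0, 0, 0, 0, 0, 0, 0.5, 0, 0, 0, 0, 0, 0, 0.6, 0, 0, 0, 0, 0, 0, 0.7, 0, 0, 0, 0, 0, 0, 0.8, 0, 0, 0, 0, 0, 0, 0.9, 0, 0, 0, 0, 0, 0, 1, 0, 0, 0, 0, 0, 0, 1, 0, 0, 0, 0, 0, 0, 1, 0, 0, 0, 0, 0, 0, 1, 0, 0, 0, 0, 0, 0],
  newtons=60,
)

```text
time_s: 3.42
position: [0.5875, -0.0277, 0.1546]
tool_rot: [[0.834, 0.552, 0.0], [0.552, -0.834, -0.0], [0.0, 0.0, -1.0]]
ft_force: [-0.4, 0.6, 3.0]
grip_width: 0.0127
gripper_force: 59.2
```

arm_command(
  commands=[1, 0, 0, 0, 0, 0, -0.01, 1, 0, 0, 0, 0, 0, -0.03, 1, 0, 0, 0, 0, 0, -0.055, 1, 0, 0, 0, 0, 0, -0.08, 1, 0, 0, 0, 0, 0, -0.105, 1, 0, 0, 0, 0, 0, -0.13, 1, 0, 0, 0, 0, 0, -0.155, 1, 0, 0, 0, 0, 0, -0.18, 1, 0, 0, 0, 0, 0, -0.205, 1, 0, 0, 0, 0, 0, -0.22, 1, 0, 0, 0, 0, 0, -0.23, 1, 0, 0, 0, 0, 0, -0.233],
)

```text
time_s: 4.42
position: [0.5876, -0.0278, 0.1546]
tool_rot: [[0.477, 0.879, 0.001], [0.879, -0.477, -0.0], [0.0, 0.001, -1.0]]
ft_force: [-0.1, -0.3, 4.1]
grip_width: 0.0127
gripper_force: 59.4
```

arm_command(
  commands=[1, 0, 0, 0, 0, 0, -0.01, 1, 0, 0, 0, 0, 0, -0.03, 1, 0, 0, 0, 0, 0, -0.055, 1, 0, 0, 0, 0, 0, -0.08, 1, 0, 0, 0, 0, 0, -0.105, 1, 0, 0, 0, 0, 0, -0.13, 1, 0, 0, 0, 0, 0, -0.155, 1, 0, 0, 0, 0, 0, -0.18, 1, 0, 0, 0, 0, 0, -0.205, 1, 0, 0, 0, 0, 0, -0.22, 1, 0, 0, 0, 0, 0, -0.232, 1, 0, 0, 0, 0, 0, -0.232],
)

```text
time_s: 5.42
position: [0.5876, -0.0278, 0.1545]
tool_rot: [[0.011, 1.0, 0.001], [1.0, -0.011, -0.0], [-0.0, 0.001, -1.0]]
ft_force: [-0.3, -0.6, 4.1]
grip_width: 0.0128
gripper_force: 59.5
```

Run:
```python
from h import *
s=env.observe();print(s["position"],s["tool_rot"][:,0],s["ft_force"])
i=optics.get_image("wrist")["image"][:,:,::-1].copy();j=optics.get_image("top")["image"][180:285,255:370,::-1]
cv2.imwrite("pics/w2.png",np.hstack([cv2.resize(cv2.convertScaleAbs(i,alpha=1.8)[:,80:560],(400,400)),cv2.resize(cv2.convertScaleAbs(j,alpha=1.5),(400,400),interpolation=cv2.INTER_CUBIC)]))
```

```text
[ 0.58757766 -0.02775043  0.15454396] [ 1.09739886e-02  9.99939778e-01 -1.08463166e-04] [-0.31982514 -0.55252755  4.13596758]
```

View pics/w2.png

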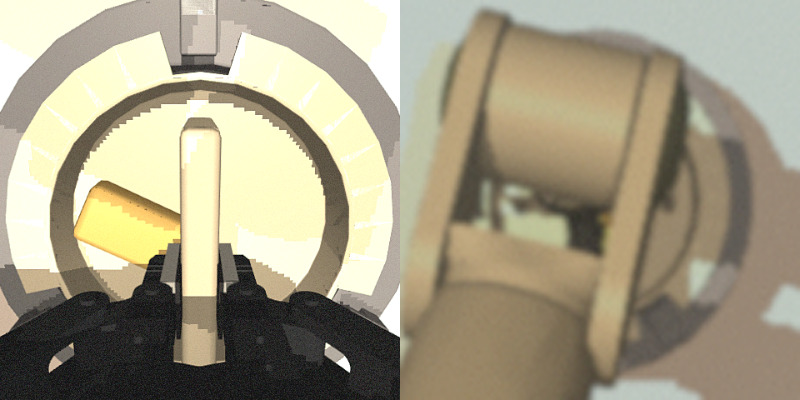

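In the wrist view the hook at (198,25) sits inside the notch, which is centred at about x = 201. They are aligned to within about 1 degree, and the soap is in the tray. I'll turn a touch more, then lift gently.

arm_command(
  commands=[1, 0, 0, 0, 0, 0, -0.005, 1, 0, 0, 0, 0, 0, -0.005, 1, 0, 0, 0, 0, 0, -0.005, 1, 0, 0, -0.003, 0, 0, -0.005, 1, 0, 0, -0.006, 0, 0, -0.005, 1, 0, 0, -0.01, 0, 0, -0.005, 1, 0, 0, -0.014, 0, 0, -0.005, 1, 0, 0, -0.019, 0, 0, -0.005, 1, 0, 0, -0.025, 0, 0, -0.005, 1, 0, 0, -0.03, 0, 0, -0.005, 1, 0, 0, -0.03, 0, 0, -0.005],
)

```text
time_s: 6.43
position: [0.5877, -0.0278, 0.17]
tool_rot: [[0.002, 1.0, 0.001], [1.0, -0.002, -0.0], [-0.0, 0.001, -1.0]]
ft_force: [-0.4, -0.8, -3.4]
grip_width: 0.0128
gripper_force: 58.8
```

arm_command(
  commands=[1, 0, 0, -0.005, 0, 0, 0, 1, 0, 0, -0.02, 0, 0, 0, 1, 0, 0, -0.045, 0, 0, 0, 1, 0, 0, -0.075, 0, 0, 0, 1, 0, 0, -0.105, 0, 0, 0, 1, 0, 0, -0.135, 0, 0, 0, 1, 0, 0, -0.165, 0, 0, 0, 1, 0, 0, -0.19, 0, 0, 0, 1, 0, 0, -0.205, 0, 0, 0, 1, 0, 0, -0.213, 0, 0, 0, 1, 0, 0, -0.216, 0, 0, 0, 1, 0, 0, -0.216, 0, 0, 0],
)

```text
time_s: 7.43
position: [0.5873, -0.0277, 0.2771]
tool_rot: [[0.002, 1.0, -0.0], [1.0, -0.002, 0.0], [0.0, -0.0, -1.0]]
ft_force: [0.1, 0.1, -4.4]
grip_width: 0.0127
gripper_force: 58.8
```

arm_command(
  commands=[1, 0, 0, 0, 0, 0, 0, 1, 0, 0, 0, 0, 0, 0, 1, 0, 0, 0, 0, 0, 0, 1, 0, 0, 0, 0, 0, 0, 1, 0, 0, 0, 0, 0, 0, 1, 0, 0, 0, 0, 0, 0, 1, 0, 0, 0, 0, 0, 0, 1, 0, 0, 0, 0, 0, 0, 1, 0, 0, 0, 0, 0, 0, 1, 0, 0, 0, 0, 0, 0, 1, 0, 0, 0, 0, 0, 0, 1, 0, 0, 0, 0, 0, 0],
)

```text
time_s: 8.43
position: [0.5874, -0.0277, 0.2773]
tool_rot: [[0.002, 1.0, 0.0], [1.0, -0.002, -0.0], [-0.0, 0.0, -1.0]]
ft_force: [0.9, 0.2, -4.2]
grip_width: 0.0128
gripper_force: 58.8
```

Run:
```python
from h import *
s=env.observe();print(s["position"],s["ft_force"],s["gripper_force"])
a=optics.get_image("wrist")["image"];b=optics.get_image("scene")["image"]
cv2.imwrite("pics/f.png",cv2.convertScaleAbs(cv2.resize(np.hstack([a,b]),(800,300))[:,:,::-1],alpha=1.5))
```

```text
[ 0.58744556 -0.0277237   0.27732831] [ 0.93629348  0.22459107 -4.19483755] 58.77379775047302
```

View pics/f.png

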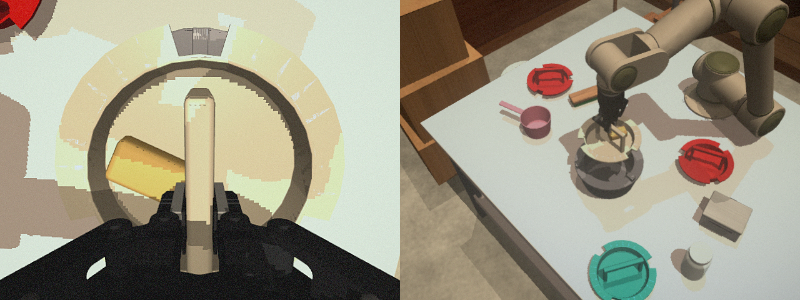

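The tray is held level above the tub at (610,150), with the soap in it at (145,170) in the wrist view and the bystanders where they were.

```bash
python3 -c "
from rig import env
print(env.close_job())"
```

```text
the job is handed in; nothing more can be done
None
```

The tray was turned about 56.5° to line its notches up with the hooks, then lifted straight up, and I handed the job in with it held level over the tub, underside about 9.5 cm above the rim and the soap in it; no verdict came back.

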